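# Pack two rivet canisters down a leaning mailing tube

### The job

Drop both orange rivet canisters into the leaning clear tube, one on top of the other, then take the wooden-handled tamping rod from its holder and, with its foot, press the canisters and the tight red plug below them down until the plug bottoms out, finishing with a firm push held for a moment. Then stand the rod back in its holder; leave the blue canisters and the other things on the bench where they are.

Things in the scene. Friction and masses are not known exactly. Their poses are not given: they have to be found in the camera images.
- stand: green steel stand that carries the tube: foot plate 190 x 130 mm, 12 mm thick, two posts 135 mm high beside the tube; fixed; origin on the bench, 35 mm straight below the tube's inner floor
- tube: clear tube fixed in the stand, leaning 30 degrees from vertical, mouth towards the robot; outside diameter 52 mm (61 mm at a dark clamp band 91 to 109 mm up), bore at least 43 mm. Origin: centre of the inner floor, 35 mm above the bench; z runs up the axis, y is horizontal; the rim of the mouth is 185 mm up along z
- tube_mouth (a point): centre of the tube's mouth, on the axis at the rim, with a yellow collar (57 mm diameter, 10 mm high) around it; same axes as the tube
- plug (a joint): how far the red plug in the tube has been pushed down, in m: 0.05 = bottomed out; it starts 0.005 to 0.025 down. It sticks by friction: it moves only when pushed with about 7 N, about 10 N at 30 mm/s (more when faster), and stays where left. A firm push on the bottomed plug is over 8 N; 10 to 20 N is right
- plug_top (a point): centre of the top face of the red plug (10 mm thick, 41 mm diameter), where canisters dropped in come to rest; 10 mm above the tube's floor when bottomed out, so two canisters then end 55 mm below the rim
- can_orange1_mid (a point): closed plastic canister of rivets, upright cylinder 38 mm diameter, 60 mm tall, 80 g (mass varies a little), orange with a white cap band, standing on the bench; this point is its centre, 30 mm above its underside, z along its axis
- can_orange2_mid (a point): closed plastic canister of rivets, upright cylinder 38 mm diameter, 60 mm tall, 80 g (mass varies a little), orange with a white cap band, standing on the bench; this point is its centre, 30 mm above its underside, z along its axis
- can_blue1_mid (a point): closed plastic canister of rivets, upright cylinder 38 mm diameter, 60 mm tall, 80 g (mass varies a little), blue with a white cap band, standing on the bench; not to be packed; this point is its centre, 30 mm above its underside, z along its axis
- can_blue2_mid (a point): closed plastic canister of rivets, upright cylinder 38 mm diameter, 60 mm tall, 80 g (mass varies a little), blue with a white cap band, standing on the bench; not to be packed; this point is its centre, 30 mm above its underside, z along its axis
- can_orange1: the first orange canister as a body, origin at the centre of its underside
- can_orange2: the second orange canister as a body, origin at the centre of its underside
- rod_grip (a point): point on the tamping rod's axis within its wooden handle, 130 mm above the foot's underside; z along the rod, up towards the handle's end
- rod: tamping rod, 165 mm long, 150 g: rubber foot 34 mm diameter and 12 mm thick, steel shaft 16 mm diameter, round wooden handle 30 mm diameter from 90 to 165 mm above the foot's underside. Starts standing in the holder, foot on its floor. Origin: centre of the foot's underside, z up the rod
- holder: grey cup on a dark round base (96 mm diameter, 10 mm thick), fixed to the bench; origin on the bench under its centre; inside floor 10 mm and rim 55 mm above the bench, outside diameter 54 mm, inside diameter at least 43 mm
- jar: amber jar with steel lid, 60 mm diameter, 100 mm tall, bystander; origin under its centre
- mallet: hammer lying on the bench, 220 mm long, bystander; origin under its middle
- tape: cardboard ring, 90 mm diameter, 40 mm high, bystander; origin under its centre
- driver: screwdriver lying on the bench, 180 mm long, bystander; origin under its middle
There are look-alikes about, which are no part of the job. There is more than one size of the stand; the one meant has the size given above.

How it is judged:
On the way, in this order (a step that is already met when the one before it is completed fails the run):
1. one orange canister is in the tube (((x of can_orange1_mid in the frame of tube between -0.01 and 0.01 m and y of can_orange1_mid in the frame of tube between -0.01 and 0.01 m and z of can_orange1_mid in the frame of tube between 0.02 and 0.16 m) or (x of can_orange2_mid in the frame of tube between -0.01 and 0.01 m and y of can_orange2_mid in the frame of tube between -0.01 and 0.01 m and z of can_orange2_mid in the frame of tube between 0.02 and 0.16 m))), for 0.1 s.
2. both orange canisters are in the tube (x of can_orange1_mid in the frame of tube between -0.01 and 0.01 m and y of can_orange1_mid in the frame of tube between -0.01 and 0.01 m and z of can_orange1_mid in the frame of tube between 0.02 and 0.16 m and x of can_orange2_mid in the frame of tube between -0.01 and 0.01 m and y of can_orange2_mid in the frame of tube between -0.01 and 0.01 m and z of can_orange2_mid in the frame of tube between 0.02 and 0.16 m), for 0.1 s.
3. the rod's foot presses on an orange canister with over 8 N while the plug is bottomed out (within 2 mm) and both are in the tube (value of joint plug above 0.048 m and (contact force between rod and can_orange1 above 8 N or contact force between rod and can_orange2 above 8 N) and x of can_orange1_mid in the frame of tube between -0.01 and 0.01 m and y of can_orange1_mid in the frame of tube between -0.01 and 0.01 m and z of can_orange1_mid in the frame of tube between 0.02 and 0.12 m and x of can_orange2_mid in the frame of tube between -0.01 and 0.01 m and y of can_orange2_mid in the frame of tube between -0.01 and 0.01 m and z of can_orange2_mid in the frame of tube between 0.02 and 0.12 m), for 0.2 s.
At the end, for the whole second after the job is handed in: the plug is bottomed out (within 2 mm), both orange canisters are in the tube stacked on it (centres within 10 mm of the axis and less than 120 mm from the tube's floor), and the rod stands in its holder with its foot on the holder's floor, at rest and leaning less than 0.2 rad (value of joint plug above 0.048 m and x of can_orange1_mid in the frame of tube between -0.01 and 0.01 m and y of can_orange1_mid in the frame of tube between -0.01 and 0.01 m and z of can_orange1_mid in the frame of tube between 0.02 and 0.12 m and x of can_orange2_mid in the frame of tube between -0.01 and 0.01 m and y of can_orange2_mid in the frame of tube between -0.01 and 0.01 m and z of can_orange2_mid in the frame of tube between 0.02 and 0.12 m and horizontal distance between rod and holder below 0.012 m and height (world z) of rod below 0.02 m and angle between rod's own z axis and vertical below 0.2 rad and linear speed of rod below 0.02 m/s); the robot touches nothing.
It fails at once if a blue canister is moved more than 30 mm (distance of any of can_blue1_mid, can_blue2_mid from where it was at the start of the episode above 0.03 m).
It fails at once if another bystander is moved more than 40 mm (distance of any of jar, mallet, tape, driver from where it was at the start of the episode above 0.04 m).
It also fails if it takes over 72 s, if anything falls off the work surface, if the arm or the gripper's body presses on something with over 40 N, if the wrist force passes 120 N, or if a joint passes its speed limit or range.

### The arm

A 6-joint arm with a two-finger parallel gripper is mounted at the origin on the work surface. World frame = base frame: x ahead of the robot, y to its left, z up, the work surface at z = 0. Lengths are in m, angles in rad, forces in N, time in s.
With the tool pointing down it reaches from about 0.35 to 0.875 m from the base axis. Payload 15.5 kg.
Tool frame: the origin (TCP) lies between the finger pads; the fingertips stand 22 mm ahead of it and the grasp point (between the pads) lies 3 mm ahead of it; x points along the fingers, z is the direction in which the jaws open and shut, and the axes are right-handed (so a half turn about x gives the same grasp; the last joint's range is limited). The gripper opens to 85 mm and grips with 20 to 120 N. Pads are 22 mm wide; open, the fingers measure 114 mm over their backs; the gripper's body (76 mm by 85 mm) begins 54 mm behind the grasp point. The pads swing forward as they close: fully open they stand 13 mm farther back than shut.
Start: joints at [1.089, 0.494, 1.345, -0, 1.302, -0.096], TCP at [0.235, 0.579, 0.253] pointing down, gripper open.
Joint ranges: [-2.91, 2.91], [-0.82, 2.16], [0.22, 2.67], [-1.22, 4.37], [0.12, 2.79], [-3.08, 3.08]. Speed limits (rad/s): [1.89, 1.89, 2.57, 3.01, 3.01, 3.01].

### API

Orientations are given as a unit quaternion [x, y, z, w].
In Python, from station import manip, cams, job gives the robot as it stands. The module is installed in compiled form; this text tells all that it offers.
- The arm moves only by the shell command python3 -m creep 'ROWS' [OPENING] [FORCE]. ROWS is JSON, a list of rows, each an object with "slide": the shift along the tool's x, y, z in m, a list of three; "turn": the turn, a rotation vector about the tool's x, y, z in degrees, a list of three. In form: [{"slide": [tx, ty, tz], "turn": [ax, ay, az]}, ...]. A call has 1 to 10 rows; each row is the pose to reach, as a shift and turn from the pose commanded when the call began, along the tool's axes at that moment; what a row does not reach only later rows make up. A row lasts 1/12 s, in which the tool goes at most 41.7 mm and 7.16 degrees, less where a joint would pass 70% of its speed; a pose out of reach is approached as far as the arm can. A call with a gripper value outside its range is refused whole. OPENING is the opening in per cent of the stroke, from 0 (shut) to 100 (fully open), set as the call begins (- or left out, the last holds). The fingers move at their own pace and stop on an object; FORCE is the grip in N (left out, the last holds). Time passes only in rows, so rows that repeat a pose let the fingers close. It gives the time, the measured TCP pose, the force and the opening at its end, in the units of the state.
- manip.get_state(): the state, without advancing time (a new reading comes with each control period).
- cams.snapshot(name): name is "side" or "top" or "wrist"; returns a dict with "img" (420x560x3 uint8, red, green, blue), "z_map" (420x560 float32, m along the optical axis (not along the pixel's ray), 0 where there is no reading), "fx", "fy", "cx", "cy" (pixels), "world_from_camera" (4x4, takes a point from camera to world coordinates). Camera axes: x right, y up, looking along -z (the intrinsics and any distortion apply to the point x, -y, -z); pixel columns grow to the right and rows downward; lengths in m; the calibration is good to about 2 mm. A picture is of the moment at which its call begins.
- job.job_done(): hands the job in, once; it reports no verdict.
Trained networks look in a picture, given as the dict that the camera call returned (one of the last four; its "shot" number tells which), for a name from the list of things; names that differ only in an ending like _2 or _b are one class to them, and where a whole thing is asked for, a point or a joint stands for the part that bears it (a point fixed in the world has none). Each returns a list of dicts, best first, with "conf" (0 to 1); they miss things now and then, are a little off and sometimes report something else, mostly with a low value. They report only what shows in the picture. A call takes as long as a camera call. They do not tell look-alikes from the thing itself.
- cams.trace(label, picture): "region" (420x560 bool, what is visible of it) and "extent" ([left, top, right, bottom] in pixels, round what is visible of it).
The state is a dict: "t": time; "joint_pos": joint angles; "qvel": joint speeds; "joint_torque": joint torques, N m; "eef_pos": TCP position; "eef_rot": TCP orientation; "force": force on the tool from outside, world axes, zero at the start; "ft_torque": the same for the moment, N m; "finger_gap": finger opening in m.
Only numpy, scipy, OpenCV 4.12 (cv2) and the standard library are available. Lean on these libraries where they do the work, as an engineer would, in place of code of your own. Each camera call takes 0.05 s, during which the arm holds its last target.

## Working session

There is one attempt and no reset: what is moved stays moved. The work goes in short steps, Python scripts to look and compute and a shell command to move; the robot and the scene stay as the last step left them, time stands still between calls to the robot, and variables do not carry over. Pictures are saved under pics/ and viewed, and the job is handed in when it is done.

```bash
mkdir -p pics; ls
python3 - <<'E'
from station import manip,cams,job
import cv2,numpy as np
s=manip.get_state();print({k:np.round(v,3) for k,v in s.items()})
for n in ["side","top","wrist"]:
    p=cams.snapshot(n);cv2.imwrite(f"pics/{n}0.png",p["img"][:,:,::-1]);print(n,p["fx"],p["cx"],p["cy"],np.round(p["world_from_camera"],3).tolist(),p.keys())
E
```

```text
pics
{'t': np.float64(0.0), 'joint_pos': array([ 1.09 ,  0.494,  1.346,  0.   ,  1.302, -0.096]), 'qvel': array([ 0.   , -0.001,  0.   ,  0.001,  0.   ,  0.001]), 'joint_torque': array([ 6.0000e-03, -8.8213e+01, -3.8388e+01,  0.0000e+00,  1.0000e-02,
        0.0000e+00]), 'eef_pos': array([0.235, 0.579, 0.253]), 'eef_rot': array([-0.395,  0.587,  0.395,  0.586]), 'force': array([ 0.209, -0.146,  0.117]), 'ft_torque': array([ 0.009, -0.042, -0.037]), 'finger_gap': np.float64(0.085)}
side 526.127007431073 284.7864884686447 220.6600880156461 [[0.906, 0.302, -0.297, 0.152], [-0.424, 0.638, -0.643, -0.827], [-0.005, 0.708, 0.706, 0.998], [0.0, 0.0, 0.0, 1.0]] dict_keys(['img', 'z_map', 'fx', 'fy', 'cx', 'cy', 'world_from_camera', 'shot'])
top 422.9601992588131 281.52382747760896 216.25515471026657 [[-0.027, 0.989, -0.143, 0.38], [-1.0, -0.025, 0.013, -0.015], [0.01, 0.143, 0.99, 1.118], [0.0, 0.0, 0.0, 1.0]] dict_keys(['img', 'z_map', 'fx', 'fy', 'cx', 'cy', 'world_from_camera', 'shot'])
wrist 304.3328222743546 281.1809357260064 209.91939703264313 [[0.376, -0.888, -0.264, 0.167], [0.927, 0.36, 0.109, 0.606], [-0.002, -0.286, 0.958, 0.374], [0.0, 0.0, 0.0, 1.0]] dict_keys(['img', 'z_map', 'fx', 'fy', 'cx', 'cy', 'world_from_camera', 'shot'])
```

View pics/side0.png

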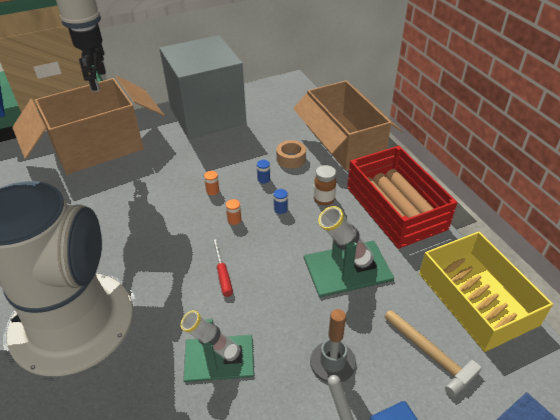

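View pics/top0.png

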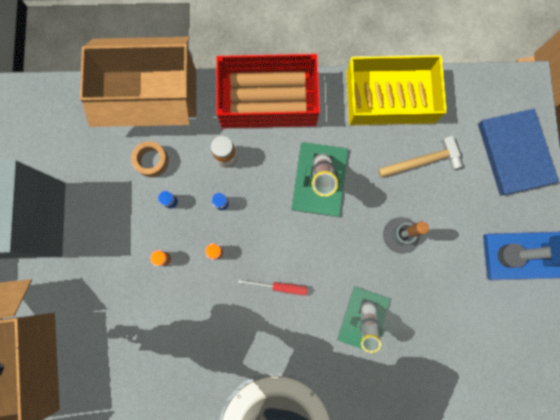

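View pics/wrist0.png

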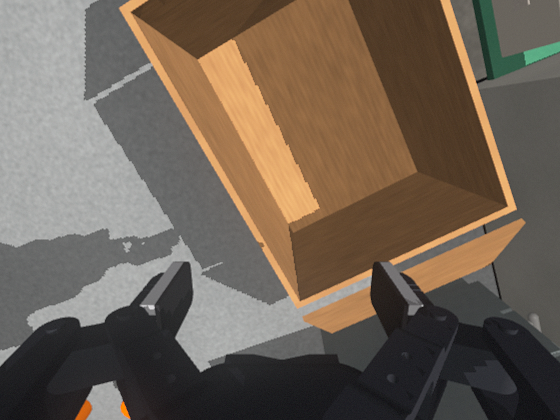

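The side view shows oranges at (211,183) and (233,211), blues at (263,171) and (280,200), a large stand at (348,250) and a small one at (218,345). The holder and rod are at (335,345). In the top view the large stand is at (322,180), the small one at (365,320), and the holder is at (405,234) with the rod leaning in it. Next I'll measure.

```bash
cat > h.py <<'E'
from station import manip,cams,job
import cv2,numpy as np
from scipy.spatial.transform import Rotation as R
def cloud(p,m=None):
    z=p["z_map"];H,W=z.shape
    v,u=np.mgrid[:H,:W]
    x=(u-p["cx"])/p["fx"]*z; y=-(v-p["cy"])/p["fy"]*z
    P=np.stack([x,y,-z,np.ones_like(z)],-1)@np.asarray(p["world_from_camera"]).T
    P=P[...,:3]; ok=z>0
    if m is not None: ok&=m
    return P,ok
def proj(p,X):
    c=np.linalg.inv(p["world_from_camera"])@np.append(X,1)
    return p["cx"]+p["fx"]*c[0]/-c[2], p["cy"]-p["fy"]*c[1]/-c[2]
E
python3 - <<'E'
from h import *
for n in ["top","side"]:
    p=cams.snapshot(n); np.savez(f"{n}.npz",**p)
    P,_=cloud(p)
    for l in ["stand","tube","can_orange1","can_blue1_mid","rod","holder","jar","tape","mallet","driver"]:
        for d in cams.trace(l,p):
            m=cv2.erode(d["region"].astype(np.uint8),np.ones((3,3)))>0
            m&=p["z_map"]>0
            if m.sum()<5: print(n,l,d["conf"],d["extent"],"small");continue
            q=P[m]
            print(n,l,round(d["conf"],2),np.round(d["extent"]).tolist(),"med",np.round(np.median(q,0),3),"lo",np.round(np.percentile(q,3,0),3),"hi",np.round(np.percentile(q,97,0),3))
E
```

```text
top stand 0.94 [338.0, 285.0, 392.0, 357.0] med [ 0.271 -0.221  0.013] lo [ 0.213 -0.284  0.006] hi [ 0.332 -0.182  0.151]
top stand 0.76 [291.0, 137.0, 345.0, 216.0] med [ 0.616 -0.126  0.014] lo [ 0.551 -0.195  0.009] hi [ 0.726 -0.073  0.2  ]
top tube 0.94 [359.0, 301.0, 383.0, 353.0] med [ 0.259 -0.226  0.116] lo [ 0.217 -0.248  0.043] hi [ 0.304 -0.204  0.157]
top tube 0.9 [314.0, 154.0, 336.0, 196.0] med [ 0.611 -0.13   0.151] lo [ 0.569 -0.15   0.072] hi [ 0.674 -0.103  0.208]
top can_orange1 0.8 [205.0, 247.0, 224.0, 262.0] med [0.447 0.142 0.06 ] lo [0.434 0.127 0.037] hi [0.462 0.157 0.063]
top can_orange1 0.8 [148.0, 251.0, 171.0, 269.0] med [0.436 0.276 0.059] lo [0.421 0.264 0.022] hi [0.451 0.295 0.063]
top can_blue1_mid 0.6 [159.0, 193.0, 179.0, 209.0] med [0.584 0.261 0.059] lo [0.57  0.247 0.02 ] hi [0.6   0.278 0.063]
top can_blue1_mid 0.57 [312.0, 154.0, 338.0, 196.0] med [ 0.612 -0.13   0.148] lo [ 0.568 -0.151  0.064] hi [ 0.68  -0.104  0.207]
top rod 0.6 [399.0, 221.0, 427.0, 242.0] med [ 0.48  -0.337  0.153] lo [ 0.471 -0.351  0.022] hi [ 0.491 -0.329  0.179]
t
[... 1470 characters left out ...]
312.0, 348.0, 358.0] med [ 0.477 -0.353  0.142] lo [ 0.468 -0.36   0.036] hi [ 0.49  -0.34   0.175]
side holder 0.96 [312.0, 340.0, 357.0, 381.0] med [ 0.472 -0.359  0.011] lo [ 0.441 -0.385  0.006] hi [ 0.522 -0.312  0.054]
side jar 0.7 [313.0, 166.0, 336.0, 203.0] med [0.698 0.096 0.067] lo [0.68  0.085 0.013] hi [0.722 0.127 0.101]
side tape 0.66 [274.0, 140.0, 304.0, 172.0] med [0.698 0.301 0.029] lo [0.658 0.271 0.005] hi [0.733 0.35  0.041]
side mallet 0.89 [388.0, 306.0, 484.0, 398.0] med [ 0.678 -0.45   0.023] lo [ 0.647 -0.512  0.013] hi [ 0.731 -0.313  0.028]
side driver 0.76 [213.0, 241.0, 233.0, 296.0] med [ 0.349 -0.055  0.023] lo [ 0.339 -0.091  0.016] hi [ 0.361 -0.012  0.027]
```

```bash
cat > fit.py <<'E'
from h import *
from scipy.optimize import least_squares
def circ(xy,r=None):
    f=(lambda a:np.hypot(*(xy-a[:2]).T)-(r if r else a[2]))
    a0=[*xy.mean(0)]+([] if r else [0.02])
    return least_squares(f,a0,loss="soft_l1",f_scale=0.002).x
A=[]
for n in ["top","side"]:
    p=dict(np.load(f"{n}.npz")); P,ok=cloud(p); rgb=p["img"].astype(int)
    hsv=cv2.cvtColor(p["img"],cv2.COLOR_RGB2HSV).astype(int)
    X,Y,Z=P[...,0],P[...,1],P[...,2]
    reg=ok&(X>.48)&(X<.76)&(Y>-.26)&(Y<0)
    g=reg&(hsv[...,0]>45)&(hsv[...,0]<95)&(hsv[...,1]>60)&(Z<.03)&(Z>.004)
    q=P[g]; rect=cv2.minAreaRect((q[:,:2]*1000).astype(np.float32)); print(n,"plate",rect,"z",np.median(q[:,2]))
    y=reg&(hsv[...,0]>20)&(hsv[...,0]<35)&(hsv[...,1]>110)&(Z>.14)
    q=P[y]; print(" yellow",y.sum(),q.mean(0).round(4),q.min(0).round(4),q.max(0).round(4)); np.save(f"yel_{n}.npy",q)
    for nm,c in dict(o1=(.447,.142),o2=(.436,.276),b1=(.584,.261),b2=(.58,.135)).items():
        m=ok&(np.hypot(X-c[0],Y-c[1])<.035)&(Z>.055)&(Z<.066); print(" ",nm,m.sum(), P[m].mean(0).round(4), (P[m].min(0)[:2].round(3),P[m].max(0)[:2].round(3)))
        m=ok&(np.hypot(X-c[0],Y-c[1])<.04)&(Z>.012)&(Z<.052)
        if m.sum()>20: print("   side fit",circ(P[m][:,:2],.019).round(4),m.sum())
    # holder
    m=ok&(np.hypot(X-.475,Y+.335)<.07)
    b=m&(Z>.006)&(Z<.014); 
    hull=cv2.convexHull((P[b][:,:2]*1000).astype(np.float32)); print(" base",cv2.minEnclosingCircle(hull))
    rm=m&(Z>.048)&(Z<.062); print(" rim",P[rm].mean(0).round(4),P[rm].min(0).round(3),P[rm].max(0).round(3))
    w=ok&(np.hypot(X-.475,Y+.34)<.07)&(Z>.09); 
    for lo,hi in [(.09,.115),(.115,.14),(.14,.165),(.168,.19)]:
        k=w&(Z>lo)&(Z<hi)
        if k.sum()>5: print("  rod",lo,k.sum(),circ(P[k][:,:2],.015).round(4),P[k].mean(0).round(4),P[k].min(0).round(3),P[k].max(0).round(3))
E
python3 fit.py
```

```text
top plate ((640.0087890625, -135.1210479736328), (130.0659942626953, 190.5708465576172), 80.017578125) z 0.012349745234460308
 yellow 114 [ 0.5915 -0.125   0.1959] [ 0.5602 -0.1533  0.16  ] [ 0.6175 -0.0971  0.2103]
  o1 183 [0.4493 0.145  0.0597] (array([0.432, 0.127]), array([0.468, 0.164]))
   side fit [0.4497 0.1458] 33
  o2 187 [0.4359 0.2812 0.0599] (array([0.418, 0.264]), array([0.453, 0.3  ]))
   side fit [0.4365 0.2825] 55
  b1 174 [0.5876 0.2653 0.0597] (array([0.569, 0.247]), array([0.606, 0.283]))
   side fit [0.5884 0.2662] 57
  b2 174 [0.5789 0.1293 0.0597] (array([0.561, 0.111]), array([0.597, 0.147]))
   side fit [0.5799 0.1299] 39
 base ((474.91162109375, -329.33404541015625), 63.84839630126953)
 rim [ 0.4795 -0.337   0.0547] [ 0.457 -0.369  0.049] [ 0.508 -0.317  0.059]
  rod 0.09 16 [ 0.4826 -0.3447] [ 0.4799 -0.3323  0.1092] [ 0.47  -0.338  0.103] [ 0.494 -0.329  0.114]
  rod 0.115 46 [ 0.4828 -0.3448] [ 0.4791 -0.3335  0.1272] [ 0.468 -0.344  0.115] [ 0.496 -0.329  0.14 ]
  rod 0.14 46 [ 0.4826 -0.3449] [ 0.4793 -0.3334  0.1524] [ 0.468 -0.349  0.14 ] [ 0.495 -0.
[... 649 characters left out ...]
 fit [0.5885 0.2656] 139
  b2 114 [0.5792 0.1267 0.0588] (array([0.56 , 0.109]), array([0.598, 0.146]))
   side fit [0.5804 0.1295] 150
 base ((478.0736999511719, -352.5445861816406), 54.83525848388672)
 rim [ 0.4794 -0.35    0.0532] [ 0.456 -0.373  0.048] [ 0.51  -0.319  0.062]
  rod 0.09 59 [ 0.4835 -0.3446] [ 0.4763 -0.3539  0.1079] [ 0.467 -0.361  0.09 ] [ 0.491 -0.338  0.115]
  rod 0.115 114 [ 0.4835 -0.3448] [ 0.4769 -0.3546  0.1282] [ 0.468 -0.361  0.115] [ 0.496 -0.339  0.14 ]
  rod 0.14 113 [ 0.4834 -0.3448] [ 0.4765 -0.3546  0.1532] [ 0.468 -0.361  0.141] [ 0.494 -0.338  0.165]
  rod 0.168 174 [ 0.4837 -0.3431] [ 0.4816 -0.3474  0.1734] [ 0.467 -0.362  0.169] [ 0.497 -0.332  0.178]
```

```bash
cat > mouth.py <<'E'
from h import *
az=np.radians(170.1)
u=np.array([.5*np.cos(az),.5*np.sin(az),np.sqrt(.75)]); ty=np.array([-np.sin(az),np.cos(az),0])*-1 ; tx=np.cross(ty,u)
T=np.stack([tx,ty,u],1)
for n in ["top","side"]:
    q=np.load(f"yel_{n}.npy")@T
    top=np.percentile(q[:,2],90); k=q[np.abs(q[:,2]-top)<.006]
    lo,hi=k.min(0),k.max(0); c=(lo+hi)/2
    print(n,len(k),"z",top,"x",lo[0],hi[0],"y",lo[1],hi[1],"span",(hi-lo)[:2],"centre",(T@[c[0],c[1],top]).round(4))
m=np.array([.588,-.126,.195])
print(T.round(3))
E
python3 mouth.py
python3 - <<'E'
from h import *
s=manip.get_state();print(R.from_quat(s["eef_rot"]).as_matrix().round(3))
E
```

```text
top 86 z -0.12689550689310505 x 0.587371422957482 0.6419064238567045 y -0.05008884420986863 0.005327999456289227 span [0.054535   0.05541684] centre [ 0.583  -0.1245  0.1974]
side 101 z -0.12893491045586639 x 0.5865805760135605 0.641474966515186 y -0.052287645477951325 0.004593758851577515 span [0.05489439 0.0568814 ] centre [ 0.5833 -0.126   0.1954]
[[ 0.853  0.172 -0.493]
 [-0.149  0.985  0.086]
 [ 0.5   -0.     0.866]]
[[-0.    -0.926  0.376]
 [ 0.     0.376  0.926]
 [-1.     0.     0.   ]]
```

```bash
cat >> h.py <<'E'
AZ=np.radians(170.1)
U=np.array([.5*np.cos(AZ),.5*np.sin(AZ),np.sqrt(.75)]); TY=np.array([np.sin(AZ),-np.cos(AZ),0])
M=np.array([.5835,-.1255,.1952])
def orient(up): 
    x=-np.asarray(up,float); return np.stack([x,np.cross(TY,x),TY],1)
DOWN=orient([0,0,1]); TILT=orient(U)
def rel(pos,Rm,quiet=False):
    s=manip.get_state(); R0=R.from_quat(s["eef_rot"]).as_matrix()
    sl=R0.T@(np.asarray(pos)-s["eef_pos"]); t=R.from_matrix(R0.T@Rm).as_rotvec(degrees=True)
    print("t",round(float(s["t"]),2),"slide",sl.round(4).tolist(),"turn",t.round(2).tolist(),"F",np.round(s["force"],1),"gap",round(float(s["finger_gap"]),4))
E
python3 - <<'E'
from h import *
print(TY)
rel([.4365,.2825,.20],DOWN); rel([.4365,.2825,.051],DOWN)
E
```

```text
[0.1719291  0.98510933 0.        ]
t 1.25 slide [0.0533, -0.2981, -0.199] turn [-12.21, 0.0, -0.0] F [-0.1  0.6  0.6] gap 0.0853
t 1.25 slide [0.2023, -0.2981, -0.199] turn [-12.21, 0.0, -0.0] F [-0.1  0.6  0.6] gap 0.0853
```

```bash
python3 -m creep '[{"slide":[0.03,-0.298,-0.199],"turn":[-12.2,0,0]},{"slide":[0.03,-0.298,-0.199],"turn":[-12.2,0,0]},{"slide":[0.03,-0.298,-0.199],"turn":[-12.2,0,0]},{"slide":[0.05,-0.298,-0.199],"turn":[-12.2,0,0]},{"slide":[0.05,-0.298,-0.199],"turn":[-12.2,0,0]},{"slide":[0.05,-0.298,-0.199],"turn":[-12.2,0,0]},{"slide":[0.08,-0.298,-0.199],"turn":[-12.2,0,0]},{"slide":[0.08,-0.298,-0.199],"turn":[-12.2,0,0]},{"slide":[0.08,-0.298,-0.199],"turn":[-12.2,0,0]},{"slide":[0.08,-0.298,-0.199],"turn":[-12.2,0,0]}]' 85 50
python3 - <<'E'
from h import *
rel([.4365,.2825,.051],DOWN)
p=cams.snapshot("wrist");cv2.imwrite("pics/w1.png",p["img"][:,:,::-1])
E
```

```text
t: 2.08
eef_pos: [0.4385, 0.2777, 0.171]
eef_rot: [-0.454, 0.543, 0.454, 0.541]
force: [-1.0, 0.5, -1.5]
finger_gap: 0.0726
t 2.08 slide [0.12, 0.0026, 0.0047] turn [-0.22, -0.15, -0.08] F [-1.   0.5 -1.5] gap 0.0726
```

View pics/w1.png

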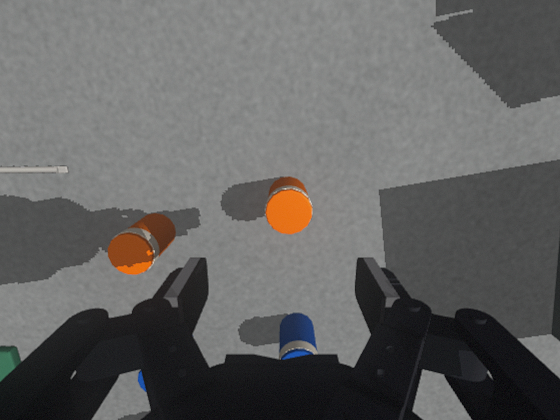

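The target cap is at (289,211), between the fingers (centre about x=281), and the right bench area is clear. I'll descend to just above it, then check the residual.

```bash
python3 -m creep '[{"slide":[0.04,0,0],"turn":[0,0,0]},{"slide":[0.05,0,0],"turn":[0,0,0]},{"slide":[0.05,0,0],"turn":[0,0,0]}]'
python3 - <<'E'
from h import *
rel([.4365,.2825,.051],DOWN)
E
```

```text
t: 2.38
eef_pos: [0.4347, 0.2824, 0.1215]
eef_rot: [-0.455, 0.543, 0.456, 0.54]
force: [-1.0, -0.3, 0.1]
finger_gap: 0.0725
t 2.38 slide [0.0705, -0.002, 0.0006] turn [0.03, -0.15, -0.21] F [-1.  -0.3  0.1] gap 0.0725
```

```bash
python3 -m creep '[{"slide":[0.035,-0.001,0],"turn":[0,0,0]},{"slide":[0.055,-0.001,0],"turn":[0,0,0]},{"slide":[0.07,-0.001,0],"turn":[0,0,0]},{"slide":[0.07,-0.001,0],"turn":[0,0,0]},{"slide":[0.07,-0.001,0],"turn":[0,0,0]}]'; python3 -m creep '[{"slide":[0,0,0],"turn":[0,0,0]},{"slide":[0,0,0],"turn":[0,0,0]},{"slide":[0,0,0],"turn":[0,0,0]},{"slide":[0,0,0],"turn":[0,0,0]},{"slide":[0,0,0],"turn":[0,0,0]},{"slide":[0,0,0],"turn":[0,0,0]}]' 20 50;  python3 - <<'E'
from h import *
rel([.4365,.2825,.051],DOWN)
p=cams.snapshot("wrist");cv2.imwrite("pics/w2.png",p["img"][:,:,::-1])
E
```

```text
t: 2.8
eef_pos: [0.4374, 0.283, 0.0542]
eef_rot: [-0.455, 0.541, 0.455, 0.541]
force: [0.6, 0.3, 0.9]
finger_gap: 0.0726
t: 3.3
eef_pos: [0.438, 0.2828, 0.0547]
eef_rot: [-0.455, 0.541, 0.455, 0.542]
force: [-1.9, 1.5, 15.0]
finger_gap: 0.0365
t 3.3 slide [0.0037, 0.0014, -0.0005] turn [-0.01, 0.08, 0.1] F [-1.9  1.5 15. ] gap 0.0365
```

View pics/w2.png

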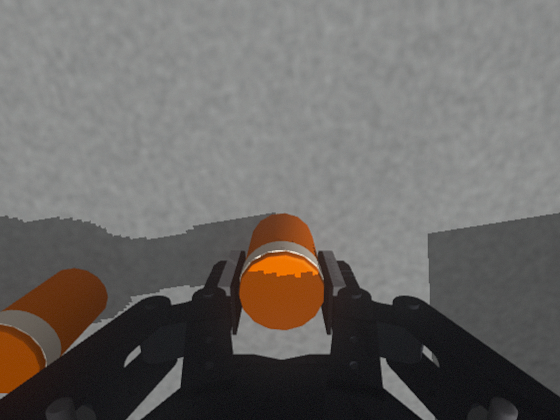

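The canister is gripped with a gap of 36.5 mm, and its cap is visible at (282,290) between the pads. Lift now.

```bash
python3 -m creep '[{"slide":[-0.03,0,0],"turn":[0,0,0]},{"slide":[-0.07,0,0],"turn":[0,0,0]},{"slide":[-0.11,0,0],"turn":[0,0,0]},{"slide":[-0.15,0,0],"turn":[0,0,0]},{"slide":[-0.19,0.0,0],"turn":[0,0,0]},{"slide":[-0.23,0,0],"turn":[0,0,0]},{"slide":[-0.23,0,0],"turn":[0,0,0]}]';  python3 - <<'E'
from h import *
rel(M+U*.075,TILT);rel(M+U*.075+[0,0,.05],TILT)
E
```

```text
t: 3.93
eef_pos: [0.4396, 0.2836, 0.2914]
eef_rot: [-0.456, 0.537, 0.454, 0.545]
force: [0.9, 0.6, -0.6]
finger_gap: 0.0364
t 3.93 slide [0.0303, -0.1743, -0.3784] turn [-0.1, 0.38, -29.47] F [ 0.9  0.6 -0.6] gap 0.0364
t 3.93 slide [-0.0197, -0.1747, -0.3781] turn [-0.1, 0.38, -29.47] F [ 0.9  0.6 -0.6] gap 0.0364
```

```bash
python3 -m creep '[{"slide":[-0.02,-0.175,-0.378],"turn":[0,0,-10]},{"slide":[-0.02,-0.175,-0.378],"turn":[0,0,-15]},{"slide":[-0.02,-0.175,-0.378],"turn":[0,0,-20]},{"slide":[-0.02,-0.175,-0.378],"turn":[0,0,-25]},{"slide":[-0.02,-0.175,-0.378],"turn":[0,0,-30]},{"slide":[-0.02,-0.175,-0.378],"turn":[0,0,-30]},{"slide":[-0.02,-0.175,-0.378],"turn":[0,0,-30]},{"slide":[-0.02,-0.175,-0.378],"turn":[0,0,-30]},{"slide":[-0.02,-0.175,-0.378],"turn":[0,0,-30]},{"slide":[-0.02,-0.175,-0.378],"turn":[0,0,-30]}]';python3 -m creep '[{"slide":[0,0,-0.002],"turn":[0,0,0]},{"slide":[0,0,-0.002],"turn":[0,0,0]}]';   python3 - <<'E'
from h import *
rel(M+U*.075,TILT);print(manip.get_state()["joint_pos"].round(2),manip.get_state()["eef_pos"].round(4))
E
```

```text
t: 4.77
eef_pos: [0.5433, -0.1171, 0.304]
eef_rot: [-0.58, 0.405, 0.299, 0.641]
force: [1.4, 2.6, -1.1]
finger_gap: 0.037
t: 4.93
eef_pos: [0.5431, -0.1196, 0.3035]
eef_rot: [-0.579, 0.406, 0.298, 0.641]
force: [-0.7, 0.5, -0.4]
finger_gap: 0.0367
t 4.93 slide [0.0392, 0.0188, 0.0012] turn [-0.21, -0.13, 0.04] F [-0.7  0.5 -0.4] gap 0.0367
[-0.38  0.16  1.85  0.18  0.62 -1.89] [ 0.5431 -0.1196  0.3035]
```

```bash
python3 -m creep '[{"slide":[0.02,0.01,0.001],"turn":[0,0,0]},{"slide":[0.039,0.0175,0.001],"turn":[0,0,0]},{"slide":[0.039,0.0175,0.001],"turn":[0,0,0]},{"slide":[0.039,0.0175,0.001],"turn":[0,0,0]},{"slide":[0.039,0.0175,0.001],"turn":[0,0,0]}]';   cat > chk.py <<'E'
from h import *
import sys
tag=sys.argv[1]
from fit import circ
E
cat > chk.py <<'E'
from h import *
import sys
tag=sys.argv[1]
T=np.stack([np.cross(TY,U),TY,U],1)
rel(M+U*.075,TILT)
s=manip.get_state(); print("TCP in mouth frame",((s["eef_pos"]-M)@T).round(4))
ims=[]
for n in ["top","side","wrist"]:
    p=cams.snapshot(n); im=p["img"][:,:,::-1].copy()
    if n!="wrist":
        u,v=map(int,proj(p,M+U*.03)); im=cv2.resize(im[max(0,v-60):v+60,max(0,u-65):u+65],(520,480),interpolation=cv2.INTER_CUBIC)
        P,ok=cloud(p); q=(P-M)@T
        hsv=cv2.cvtColor(p["img"],cv2.COLOR_RGB2HSV).astype(int)
        m=ok&(hsv[...,0]<18)&(hsv[...,1]>150)&(np.abs(q[...,0])<.04)&(np.abs(q[...,1])<.04)&(q[...,2]>-.02)&(q[...,2]<.2)
        k=q[m]; 
        if len(k)>10:
            from scipy.optimize import least_squares
            c=least_squares(lambda a:np.hypot(k[:,0]-a[0],k[:,1]-a[1])-.019,[0,0],loss="soft_l1",f_scale=.001).x
            print(n,"can axis in mouth frame",c.round(4),len(k),"z",np.percentile(k[:,2],[2,98]).round(4))
        y=ok&(hsv[...,0]>20)&(hsv[...,0]<35)&(hsv[...,1]>110)&(np.hypot(q[...,0],q[...,1])<.04)&(np.abs(q[...,2])<.012)
        k=q[y]; 
        if len(k): print(n," yellow x",k[:,0].min().round(4),k[:,0].max().round(4),"y",k[:,1].min().round(4),k[:,1].max().round(4))
        cv2.imwrite(f"pics/{tag}_{n}.png",im)
    else: cv2.imwrite(f"pics/{tag}_{n}.png",im)
E
python3 chk.py a1
```

```text
t: 5.35
eef_pos: [0.5476, -0.116, 0.2615]
eef_rot: [-0.58, 0.405, 0.3, 0.641]
force: [0.1, -0.1, -1.3]
finger_gap: 0.0369
t 5.35 slide [0.0009, 0.0012, -0.0032] turn [0.05, 0.03, 0.04] F [ 0.1 -0.1 -1.3] gap 0.0369
TCP in mouth frame [0.0012 0.0032 0.0759]
top can axis in mouth frame [-0.0025  0.0037] 166 z [0.0297 0.1869]
top  yellow x -0.0123 0.0284 y -0.0269 0.0288
side can axis in mouth frame [-0.0007  0.0019] 186 z [0.0222 0.0832]
side  yellow x -0.0277 0.028 y -0.03 0.0212
```

```bash
cd pics; python3 -c "
import cv2,numpy as np
a=cv2.imread('a1_top.png');b=cv2.imread('a1_side.png');cv2.imwrite('a1.png',cv2.resize(np.hstack([a,b]),(800,369)))"
```

```text
(no output)
```

View pics/a1.png

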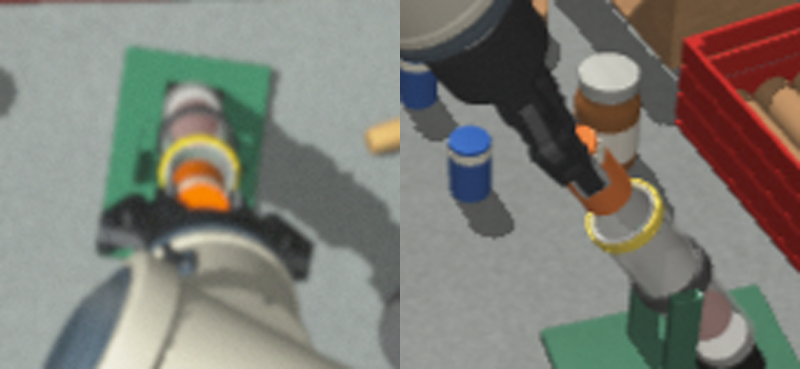

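View pics/a1_wrist.png

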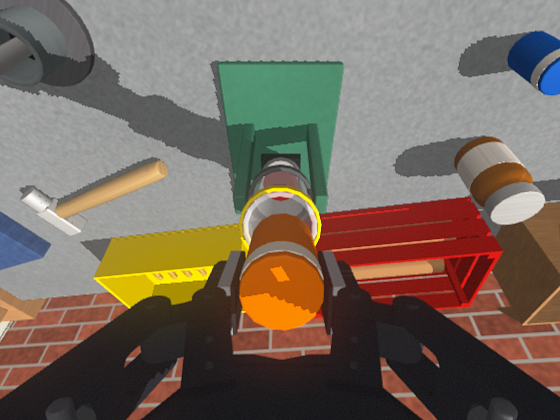

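```bash
cat > wr.py <<'E'
from h import *
T=np.stack([np.cross(TY,U),TY,U],1)
s=manip.get_state(); tcp=(s["eef_pos"]-M)@T
p=cams.snapshot("wrist"); P,ok=cloud(p); q=(P-M)@T
hsv=cv2.cvtColor(p["img"],cv2.COLOR_RGB2HSV).astype(int)
y=ok&(hsv[...,0]>22)&(hsv[...,0]<35)&(hsv[...,1]>110)&(np.hypot(q[...,0],q[...,1])<.04)&(np.abs(q[...,2])<.015)
k=q[y]; lo,hi=k.min(0),k.max(0); print("tcp",tcp.round(4),"yellow",lo.round(4),hi.round(4),"mid y",((lo+hi)/2).round(4))
v,u=np.nonzero(y); e=cv2.fitEllipse(cv2.convexHull(np.stack([u,v],1).astype(np.float32))); print("ellipse",e)
m=ok&(hsv[...,0]<18)&(hsv[...,1]>180)&(np.hypot(q[...,0],q[...,1])<.04)&(q[...,2]<tcp[2]+.03)
k=q[m];
from scipy.optimize import least_squares
if len(k)>20:
    c=least_squares(lambda a:np.hypot(k[:,0]-a[0],k[:,1]-a[1])-.019,[0,0],loss="soft_l1",f_scale=.001).x
    print("can",c.round(4),"ext y",k[:,1].min().round(4),k[:,1].max().round(4),"z",k[:,2].min().round(4),k[:,2].max().round(4))
E
python3 wr.py
```

```text
tcp [0.0015 0.0028 0.076 ] yellow [-0.0283 -0.0265 -0.0083] [0.0164 0.0298 0.0018] mid y [-0.0059  0.0017 -0.0032]
ellipse ((279.94512939453125, 224.7843017578125), (79.93660736083984, 81.61952209472656), 97.51502990722656)
can [0.0015 0.003 ] ext y -0.0158 0.0395 z -0.1483 0.1016
```

In the wrist view the collar spans about (243–320, 190–260), and the canister is nearly on its axis (x about 282). I'll shift −2 mm along the jaw axis and insert slowly.

```bash
python3 -m creep '[{"slide":[0.004,0,-0.0018],"turn":[0,0,0]},{"slide":[0.01,0,-0.0018],"turn":[0,0,0]},{"slide":[0.016,0,-0.0018],"turn":[0,0,0]},{"slide":[0.022,0,-0.0018],"turn":[0,0,0]},{"slide":[0.026,0,-0.0018],"turn":[0,0,0]},{"slide":[0.026,0,-0.0018],"turn":[0,0,0]}]'; python3 wr.py; python3 chk.py a2; cd pics; python3 -c "
import cv2,numpy as np
a=cv2.imread('a2_top.png');b=cv2.imread('a2_side.png');cv2.imwrite('a2.png',cv2.resize(np.hstack([a,b]),(800,369)))"
```

```text
t: 6.05
eef_pos: [0.5601, -0.1207, 0.2368]
eef_rot: [-0.579, 0.405, 0.3, 0.64]
force: [-0.0, -0.1, -1.4]
finger_gap: 0.0368
tcp [0.0001 0.0007 0.0479] yellow [-0.0284 -0.0266 -0.0088] [0.0024 0.0299 0.0016] mid y [-0.013   0.0016 -0.0036]
ellipse ((283.0838623046875, 242.70733642578125), (91.65755462646484, 93.26919555664062), 94.11829376220703)
can [0.    0.001] ext y -0.0179 0.0391 z -0.0024 0.0737
t 6.1 slide [-0.0266, 0.0002, -0.0007] turn [-0.01, 0.01, -0.07] F [-0.7 -0.5 -0.9] gap 0.0369
TCP in mouth frame [0.0002 0.0007 0.0484]
top can axis in mouth frame [-0.0028  0.0006] 144 z [0.0047 0.1611]
top  yellow x -0.0018 0.0285 y -0.0267 0.0288
side can axis in mouth frame [-0.0017 -0.0005] 167 z [-0.0029  0.0554]
side  yellow x -0.0279 0.0279 y -0.0298 0.0247
```

View pics/a2.png

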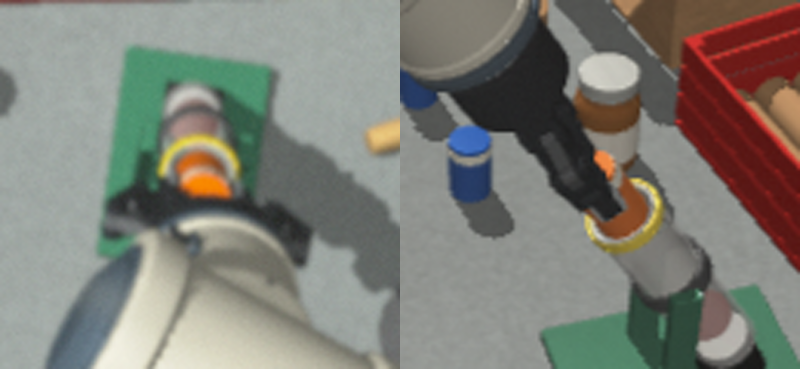

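The canister sits inside the collar in both views with no contact force. I'll go 14 mm deeper and release.

```bash
python3 -m creep '[{"slide":[0.007,0,0.0003],"turn":[0,0,0]},{"slide":[0.014,0,0.0003],"turn":[0,0,0]},{"slide":[0.014,0,0.0003],"turn":[0,0,0]}]'; python3 -m creep '[{"slide":[0,0,0],"turn":[0,0,0]},{"slide":[0,0,0],"turn":[0,0,0]},{"slide":[0,0,0],"turn":[0,0,0]},{"slide":[0,0,0],"turn":[0,0,0]},{"slide":[-0.03,0,0],"turn":[0,0,0]},{"slide":[-0.07,0,0],"turn":[0,0,0]},{"slide":[-0.08,0,0],"turn":[0,0,0]}]' 85; python3 chk.py a3; cd pics; python3 -c "
import cv2,numpy as np
a=cv2.imread('a3_top.png');b=cv2.imread('a3_side.png');cv2.imwrite('a3.png',cv2.resize(np.hstack([a,b]),(800,369)))"
```

```text
t: 6.5
eef_pos: [0.5672, -0.1216, 0.2247]
eef_rot: [-0.579, 0.405, 0.3, 0.641]
force: [-0.3, -0.6, -1.4]
finger_gap: 0.0366
t: 7.08
eef_pos: [0.5266, -0.1146, 0.2989]
eef_rot: [-0.581, 0.404, 0.298, 0.641]
force: [2.0, -0.1, 1.7]
finger_gap: 0.0723
t 7.08 slide [0.0437, 0.0018, -0.0009] turn [0.02, -0.05, 0.19] F [ 2.  -0.1  1.7] gap 0.0723
TCP in mouth frame [0.0017 0.0009 0.1187]
top  yellow x -0.0283 0.0285 y -0.0271 0.0288
side  yellow x -0.0275 0.0277 y -0.0308 0.0302
```

View pics/a3.png

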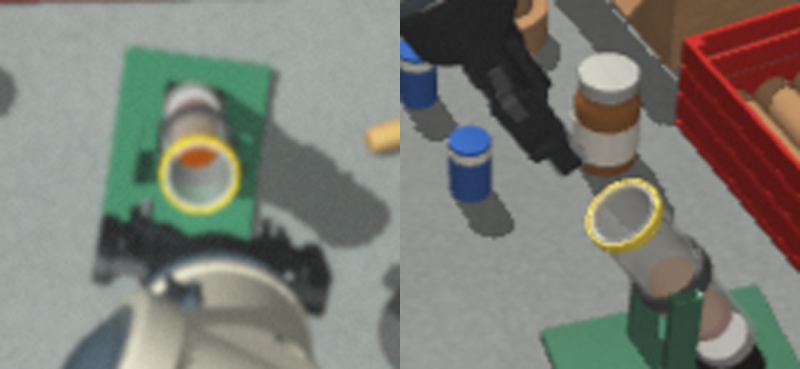

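View pics/a3_wrist.png

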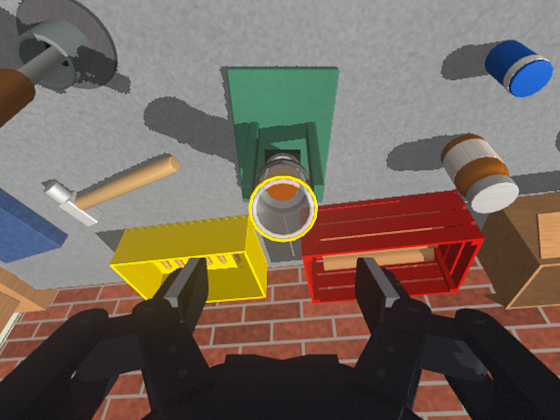

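The first canister is deep in the tube (orange disc at (285,187) in the wrist view), and the mouth is empty again. Now the second.

Run:
```python
from h import *
rel([.450,.1455,.15],DOWN);
```

```text
t 7.23 slide [0.0653, 0.1783, 0.2432] turn [-0.0, -0.03, 30.14] F [-0.1 -0.5 -0.6] gap 0.0726
```

```bash
python3 -m creep '[{"slide":[0.0,0.1,0.1],"turn":[0,0,7]},{"slide":[0.04,0.17,0.24],"turn":[0,0,14]},{"slide":[0.065,0.178,0.243],"turn":[0,0,20]},{"slide":[0.065,0.178,0.243],"turn":[0,0,25]},{"slide":[0.065,0.178,0.243],"turn":[0,0,30]},{"slide":[0.065,0.178,0.243],"turn":[0,0,30]},{"slide":[0.065,0.178,0.243],"turn":[0,0,30]},{"slide":[0.065,0.178,0.243],"turn":[0,0,30]},{"slide":[0.065,0.178,0.243],"turn":[0,0,30]},{"slide":[0.065,0.178,0.243],"turn":[0,0,30]}]';python3 -m creep '[{"slide":[0,0,0],"turn":[0,0,0]},{"slide":[0,0,0],"turn":[0,0,0]}]'
python3 - <<'E'
from h import *
rel([.450,.1455,.0515],DOWN);
E
```

```text
t: 8.07
eef_pos: [0.4488, 0.1463, 0.1482]
eef_rot: [-0.455, 0.542, 0.456, 0.54]
force: [0.3, 0.3, 0.2]
finger_gap: 0.0725
t: 8.23
eef_pos: [0.4501, 0.1449, 0.1499]
eef_rot: [-0.455, 0.541, 0.455, 0.542]
force: [0.5, -0.6, -0.0]
finger_gap: 0.0727
t 8.23 slide [0.0984, 0.0003, 0.0006] turn [-0.06, 0.01, 0.03] F [ 0.5 -0.6 -0. ] gap 0.0727
```

```bash
python3 -m creep '[{"slide":[0.04,0,0],"turn":[0,0,0]},{"slide":[0.07,0,0],"turn":[0,0,0]},{"slide":[0.085,0,0],"turn":[0,0,0]},{"slide":[0.095,0,0],"turn":[0,0,0]},{"slide":[0.095,0,0],"turn":[0,0,0]}]'; python3 -m creep '[{"slide":[0,0,0],"turn":[0,0,0]},{"slide":[0,0,0],"turn":[0,0,0]},{"slide":[0,0,0],"turn":[0,0,0]},{"slide":[0,0,0],"turn":[0,0,0]},{"slide":[0,0,0],"turn":[0,0,0]},{"slide":[0,0,0],"turn":[0,0,0]}]' 20 50;  python3 - <<'E'
from h import *
rel([.450,.1455,.051],DOWN)
E
python3 -m creep '[{"slide":[-0.03,0,0],"turn":[0,0,0]},{"slide":[-0.07,0,0],"turn":[0,0,0]},{"slide":[-0.11,0,0],"turn":[0,0,0]},{"slide":[-0.15,0,0],"turn":[0,0,0]},{"slide":[-0.19,0.0,0],"turn":[0,0,0]},{"slide":[-0.23,0,0],"turn":[0,0,0]},{"slide":[-0.23,0,0],"turn":[0,0,0]},{"slide":[-0.23,0,0],"turn":[0,0,0]}]';  python3 - <<'E'
from h import *
rel(M+U*.078+TY*.0009,TILT)
E
```

```text
t: 8.65
eef_pos: [0.4493, 0.1446, 0.0535]
eef_rot: [-0.454, 0.542, 0.455, 0.541]
force: [-0.5, -0.5, 0.9]
finger_gap: 0.0726
t: 9.15
eef_pos: [0.4502, 0.1455, 0.056]
eef_rot: [-0.455, 0.541, 0.455, 0.542]
force: [-0.2, -2.2, 7.6]
finger_gap: 0.0365
t 9.15 slide [0.005, 0.0002, -0.0] turn [0.0, 0.03, 0.12] F [-0.2 -2.2  7.6] gap 0.0365
t: 9.82
eef_pos: [0.4504, 0.1457, 0.2878]
eef_rot: [-0.456, 0.539, 0.454, 0.543]
force: [-0.0, -0.5, -2.1]
finger_gap: 0.0367
t 9.82 slide [0.0253, -0.1386, -0.2434] turn [-0.04, 0.12, -29.68] F [-0.  -0.5 -2.1] gap 0.0367
```

```bash
python3 -m creep '[{"slide":[-0.015,-0.14,-0.243],"turn":[0,0,-10]},{"slide":[-0.015,-0.14,-0.243],"turn":[0,0,-15]},{"slide":[-0.015,-0.14,-0.243],"turn":[0,0,-20]},{"slide":[-0.015,-0.14,-0.243],"turn":[0,0,-25]},{"slide":[-0.015,-0.14,-0.243],"turn":[0,0,-30]},{"slide":[-0.015,-0.14,-0.243],"turn":[0,0,-30]},{"slide":[-0.015,-0.14,-0.243],"turn":[0,0,-30]},{"slide":[0.015,-0.139,-0.243],"turn":[0,0,-30]},{"slide":[0.024,-0.139,-0.243],"turn":[0,0,-30]},{"slide":[0.024,-0.139,-0.243],"turn":[0,0,-30]}]';python3 -m creep '[{"slide":[0,0,0],"turn":[0,0,0]},{"slide":[0,0,0],"turn":[0,0,0]},{"slide":[0,0,0],"turn":[0,0,0]}]';   python3 wr.py;python3 chk.py b1; cd pics; python3 -c "
import cv2,numpy as np
a=cv2.imread('b1_top.png');b=cv2.imread('b1_side.png');cv2.imwrite('b1.png',cv2.resize(np.hstack([a,b]),(800,369)))"
```

```text
t: 10.65
eef_pos: [0.5427, -0.1178, 0.2575]
eef_rot: [-0.578, 0.407, 0.301, 0.64]
force: [-0.3, 0.3, 0.0]
finger_gap: 0.0363
t: 10.9
eef_pos: [0.5449, -0.1174, 0.2617]
eef_rot: [-0.58, 0.405, 0.299, 0.641]
force: [-1.0, 0.5, -1.6]
finger_gap: 0.0366
tcp [-0.0008  0.0013  0.0773] yellow [-0.0284 -0.0262 -0.0091] [0.0145 0.0294 0.0018] mid y [-0.0069  0.0016 -0.0037]
ellipse ((281.9768371582031, 227.64205932617188), (79.93345642089844, 80.77080535888672), 99.62403106689453)
can [-0.0004  0.0018] ext y -0.0172 0.0391 z -0.0899 0.1029
t 10.95 slide [0.0023, -0.0008, -0.0013] turn [0.04, 0.0, 0.08] F [ 0.1  0.3 -0.9] gap 0.0364
TCP in mouth frame [-0.0008  0.0013  0.0773]
top can axis in mouth frame [-0.0031  0.0012] 194 z [0.0273 0.1908]
top  yellow x -0.0133 0.0285 y -0.0273 0.029
side can axis in mouth frame [-0.0024 -0.0001] 195 z [0.0227 0.0824]
side  yellow x -0.0273 0.0278 y -0.0319 0.0232
```

View pics/b1.png

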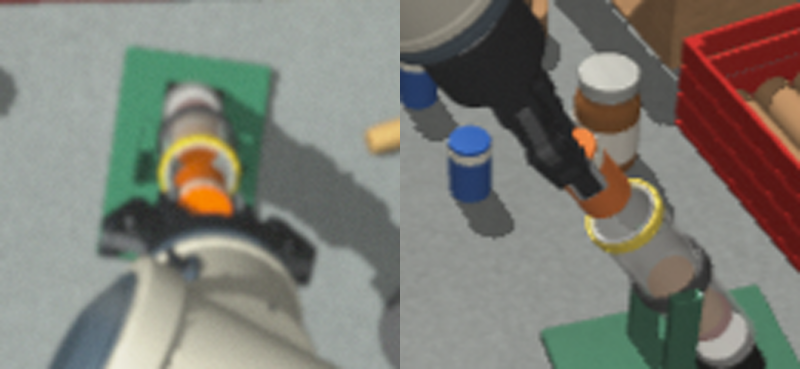

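```bash
python3 -m creep '[{"slide":[0.007,-0.001,-0.0005],"turn":[0,0,0]},{"slide":[0.014,-0.001,-0.0005],"turn":[0,0,0]},{"slide":[0.021,-0.001,-0.0005],"turn":[0,0,0]},{"slide":[0.028,-0.001,-0.0005],"turn":[0,0,0]},{"slide":[0.028,-0.001,-0.0005],"turn":[0,0,0]}]';python3 -m creep '[{"slide":[0.007,0,0],"turn":[0,0,0]},{"slide":[0.014,0,0],"turn":[0,0,0]},{"slide":[0.014,0,0],"turn":[0,0,0]}]'; python3 wr.py
```

```text
t: 11.52
eef_pos: [0.5594, -0.1208, 0.2354]
eef_rot: [-0.579, 0.406, 0.3, 0.64]
force: [-0.8, 1.1, -0.8]
finger_gap: 0.0366
t: 11.77
eef_pos: [0.5663, -0.122, 0.2238]
eef_rot: [-0.579, 0.405, 0.3, 0.641]
force: [-0.2, 0.4, -1.0]
finger_gap: 0.0365
tcp [-0.0009  0.0005  0.0335] yellow [-0.0284 -0.0258 -0.0103] [-0.0022  0.0296  0.0018] mid y [-0.0153  0.0019 -0.0043]
ellipse ((283.8180236816406, 253.7430877685547), (97.88011169433594, 100.21898651123047), 99.11029052734375)
can [-0.0002  0.0009] ext y -0.0181 0.0391 z -0.0122 0.0613
```

No contact force and the bottom is about 22 mm inside, so I'll release and back off.

```bash
python3 -m creep '[{"slide":[0,0,0],"turn":[0,0,0]},{"slide":[0,0,0],"turn":[0,0,0]},{"slide":[0,0,0],"turn":[0,0,0]},{"slide":[0,0,0],"turn":[0,0,0]},{"slide":[-0.03,0,0],"turn":[0,0,0]},{"slide":[-0.07,0,0],"turn":[0,0,0]},{"slide":[-0.08,0,0],"turn":[0,0,0]}]' 85; python3 chk.py b3
python3 - <<'E'
from h import *
rel([.483,-.3447,.26],DOWN)
E
cd pics; python3 -c "
import cv2,numpy as np
a=cv2.imread('b3_top.png');b=cv2.imread('b3_side.png');cv2.imwrite('b3.png',cv2.resize(np.hstack([a,b]),(800,369)))"
```

```text
t: 12.4
eef_pos: [0.5258, -0.115, 0.298]
eef_rot: [-0.581, 0.404, 0.298, 0.641]
force: [1.0, 0.3, 1.7]
finger_gap: 0.0725
t 12.4 slide [0.0434, 0.0007, -0.0004] turn [0.02, -0.05, 0.19] F [1.  0.3 1.7] gap 0.0725
TCP in mouth frame [0.0006 0.0004 0.1184]
top  yellow x -0.0273 0.0285 y -0.0269 0.0289
side  yellow x -0.0276 0.028 y -0.0319 0.0304
t 12.55 slide [0.0288, 0.021, -0.2336] turn [-0.0, -0.04, 30.15] F [-0.3  1.2  0. ] gap 0.0727
```

View pics/b3.png

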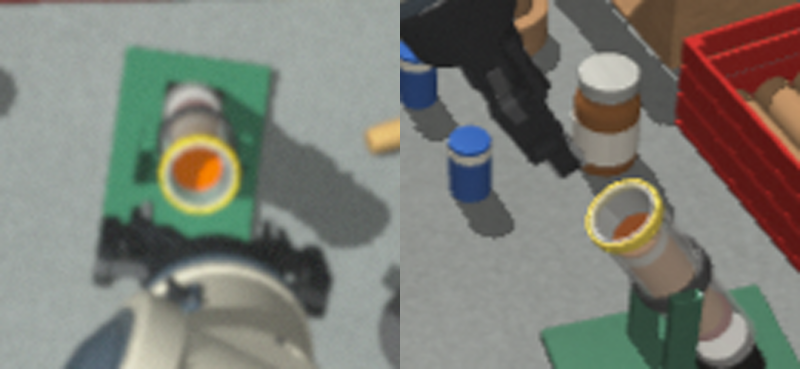

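View pics/b3_wrist.png

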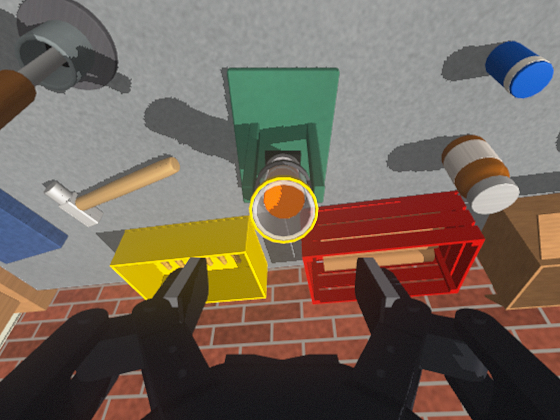

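Both canisters are in the tube; the upper one's top is at (285,203) in the wrist view, some way below the rim. Now the rod.

```bash
python3 -m creep '[{"slide":[0.0,0.021,-0.234],"turn":[0,0,7]},{"slide":[0.0,0.021,-0.234],"turn":[0,0,14]},{"slide":[0.01,0.021,-0.234],"turn":[0,0,20]},{"slide":[0.029,0.021,-0.234],"turn":[0,0,25]},{"slide":[0.029,0.021,-0.234],"turn":[0,0,30]},{"slide":[0.029,0.021,-0.234],"turn":[0,0,30]},{"slide":[0.029,0.021,-0.234],"turn":[0,0,30]},{"slide":[0.029,0.021,-0.234],"turn":[0,0,30]},{"slide":[0.029,0.021,-0.234],"turn":[0,0,30]}]';python3 -m creep '[{"slide":[0,0,0],"turn":[0,0,0]},{"slide":[0,0,0],"turn":[0,0,0]}]'
python3 - <<'E'
from h import *
rel([.483,-.3447,.146],DOWN)
p=cams.snapshot("wrist");cv2.imwrite("pics/r1.png",p["img"][:,:,::-1])
P,ok=cloud(p); X,Y,Z=P[...,0],P[...,1],P[...,2]
m=ok&(np.hypot(X-.483,Y+.345)<.03)&(Z>.165)&(Z<.19); print(P[m].mean(0).round(4),P[m].min(0).round(4),P[m].max(0).round(4))
m=ok&(np.hypot(X-.483,Y+.345)<.04)&(Z>.048)&(Z<.06); print("rim",P[m].min(0).round(4),P[m].max(0).round(4))
E
```

```text
t: 13.3
eef_pos: [0.4828, -0.3445, 0.2572]
eef_rot: [-0.454, 0.541, 0.456, 0.541]
force: [-0.3, 0.4, 0.3]
finger_gap: 0.0727
t: 13.47
eef_pos: [0.4831, -0.3439, 0.2588]
eef_rot: [-0.455, 0.541, 0.455, 0.541]
force: [-0.4, 0.0, 0.3]
finger_gap: 0.0724
t 13.47 slide [0.1128, -0.0, -0.0008] turn [0.07, 0.01, 0.02] F [-0.4  0.   0.3] gap 0.0724
[ 0.4812 -0.3433  0.1743] [ 0.4681 -0.3582  0.165 ] [ 0.4971 -0.3289  0.1774]
rim [ 0.4559 -0.3699  0.0482] [ 0.5036 -0.3169  0.0596]
```

View pics/r1.png

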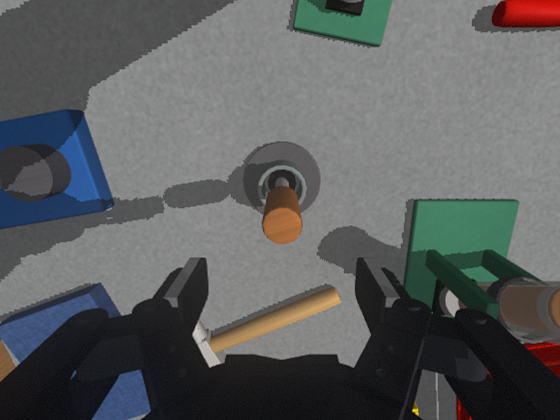

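The handle cap is at (283,225), midway between the fingers. I'll descend and grip.

```bash
python3 -m creep '[{"slide":[0.04,0,0],"turn":[0,0,0]},{"slide":[0.075,0,0],"turn":[0,0,0]},{"slide":[0.1,0,0],"turn":[0,0,0]},{"slide":[0.11,0,0],"turn":[0,0,0]},{"slide":[0.11,0,0],"turn":[0,0,0]}]'; python3 -m creep '[{"slide":[0,0,0],"turn":[0,0,0]},{"slide":[0,0,0],"turn":[0,0,0]},{"slide":[0,0,0],"turn":[0,0,0]},{"slide":[0,0,0],"turn":[0,0,0]},{"slide":[0,0,0],"turn":[0,0,0]},{"slide":[0,0,0],"turn":[0,0,0]},{"slide":[0,0,0],"turn":[0,0,0]}]' 10 90;  python3 - <<'E'
from h import *
rel([.483,-.3447,.146],DOWN); print(manip.get_state()["eef_pos"])
E
python3 -m creep '[{"slide":[-0.02,0,0],"turn":[0,0,0]},{"slide":[-0.05,0,0],"turn":[0,0,0]},{"slide":[-0.09,0,0],"turn":[0,0,0]},{"slide":[-0.13,0,0],"turn":[0,0,0]},{"slide":[-0.17,0.0,0],"turn":[0,0,0]},{"slide":[-0.21,0,0],"turn":[0,0,0]},{"slide":[-0.21,0,0],"turn":[0,0,0]},{"slide":[-0.21,0,0],"turn":[0,0,0]}]';  python3 - <<'E'
from h import *
rel(M+U*.165+TY*.0009,TILT)
p=cams.snapshot("side");cv2.imwrite("pics/r2.png",p["img"][:,:,::-1])
E
```

```text
t: 13.93
eef_pos: [0.4822, -0.3438, 0.147]
eef_rot: [-0.454, 0.541, 0.456, 0.541]
force: [-0.6, 0.3, 0.7]
finger_gap: 0.0725
t: 14.52
eef_pos: [0.4836, -0.3452, 0.1505]
eef_rot: [-0.456, 0.541, 0.454, 0.542]
force: [-0.2, 2.9, 12.0]
finger_gap: 0.0286
t 14.52 slide [0.0045, 0.0007, 0.0004] turn [-0.01, -0.05, 0.15] F [-0.2  2.9 12. ] gap 0.0286
[ 0.48363118 -0.34523084  0.1504762 ]
t: 15.18
eef_pos: [0.4834, -0.3455, 0.3618]
eef_rot: [-0.457, 0.541, 0.453, 0.542]
force: [-0.8, -0.5, -2.5]
finger_gap: 0.0282
t 15.18 slide [0.0229, 0.0218, 0.2349] turn [0.04, -0.17, -29.72] F [-0.8 -0.5 -2.5] gap 0.0282
```

View pics/r2.png

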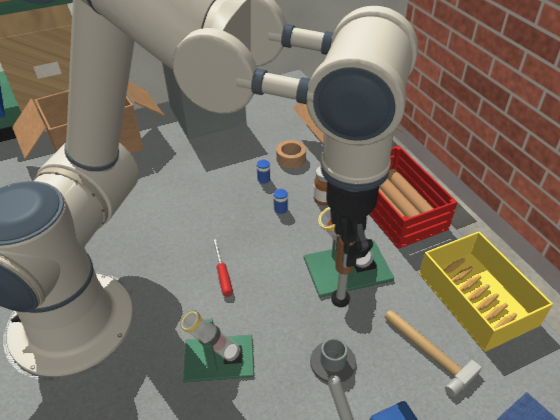

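The rod is lifted clear, with its foot visible at (341,300). Move it above the mouth, kept high.

```bash
python3 -m creep '[{"slide":[-0.03,0.0,0.02],"turn":[0,0,-7]},{"slide":[-0.03,0.0,0.06],"turn":[0,0,-14]},{"slide":[-0.03,0.01,0.1],"turn":[0,0,-20]},{"slide":[-0.03,0.022,0.14],"turn":[0,0,-25]},{"slide":[-0.03,0.022,0.18],"turn":[0,0,-29.8]},{"slide":[-0.03,0.022,0.22],"turn":[0,0,-29.8]},{"slide":[-0.03,0.022,0.235],"turn":[0,0,-29.8]},{"slide":[-0.01,0.022,0.235],"turn":[0,0,-29.8]},{"slide":[-0.01,0.022,0.235],"turn":[0,0,-29.8]},{"slide":[-0.01,0.022,0.235],"turn":[0,0,-29.8]}]'
python3 - <<'E'
from h import *
rel(M+U*.165+TY*.0009,TILT)
E
```

```text
t: 16.07
eef_pos: [0.5006, -0.1093, 0.367]
eef_rot: [-0.578, 0.407, 0.302, 0.64]
force: [0.5, -0.3, -2.0]
finger_gap: 0.0282
t 16.07 slide [0.0261, 0.0126, -0.0009] turn [-0.0, 0.05, -0.42] F [ 0.5 -0.3 -2. ] gap 0.0282
```

```bash
python3 -m creep '[{"slide":[0.005,0.007,-0.0005],"turn":[0,0,0]},{"slide":[0.015,0.0126,-0.0005],"turn":[0,0,0]},{"slide":[0.026,0.0126,-0.0005],"turn":[0,0,0]},{"slide":[0.026,0.0126,-0.0005],"turn":[0,0,0]},{"slide":[0.026,0.0126,-0.0005],"turn":[0,0,0]}]'
cat > rodchk.py <<'E'
from h import *
import sys
from scipy.optimize import least_squares
tag=sys.argv[1]
T=np.stack([np.cross(TY,U),TY,U],1)
rel(M+U*.165+TY*.0009,TILT)
s=manip.get_state(); print("TCP",((s["eef_pos"]-M)@T).round(4))
L=[]
for n in ["top","side","wrist"]:
    p=cams.snapshot(n); im=p["img"][:,:,::-1].copy()
    P,ok=cloud(p); q=(P-M)@T
    d=None
    for r,zl,zh in [(.015,.08,.13),(.008,.03,.07)]:
        m=ok&(np.hypot(q[...,0],q[...,1])<r+.006)&(q[...,2]>zl)&(q[...,2]<zh)
        k=q[m]
        if len(k)>15:
            c=least_squares(lambda a:np.hypot(k[:,0]-a[0],k[:,1]-a[1])-r,[0,0],loss="soft_l1",f_scale=.001).x; print(n,"rod r",r,c.round(4),len(k))
    if n!="wrist":
        u,v=map(int,proj(p,M+U*.03)); im=cv2.resize(im[max(0,v-60):v+60,max(0,u-65):u+65],(400,370),interpolation=cv2.INTER_CUBIC); L.append(im)
    else: cv2.imwrite(f"pics/{tag}_wrist.png",im)
cv2.imwrite(f"pics/{tag}.png",np.hstack(L))
E
python3 rodchk.py c1
```

```text
t: 16.48
eef_pos: [0.5032, -0.1111, 0.3395]
eef_rot: [-0.578, 0.407, 0.301, 0.64]
force: [0.2, 0.1, -0.6]
finger_gap: 0.0279
t 16.48 slide [0.0008, 0.0015, 0.0006] turn [-0.06, -0.02, -0.27] F [ 0.2  0.1 -0.6] gap 0.0279
TCP [0.0015 0.0003 0.1658]
top rod r 0.015 [-0.0026 -0.005 ] 44
top rod r 0.008 [0.0006 0.0004] 98
side rod r 0.015 [0.0002 0.0045] 147
side rod r 0.008 [-0.     -0.0001] 130
wrist rod r 0.015 [0.0029 0.0007] 440
wrist rod r 0.008 [-0.0004  0.0003] 613
```

View pics/c1.png

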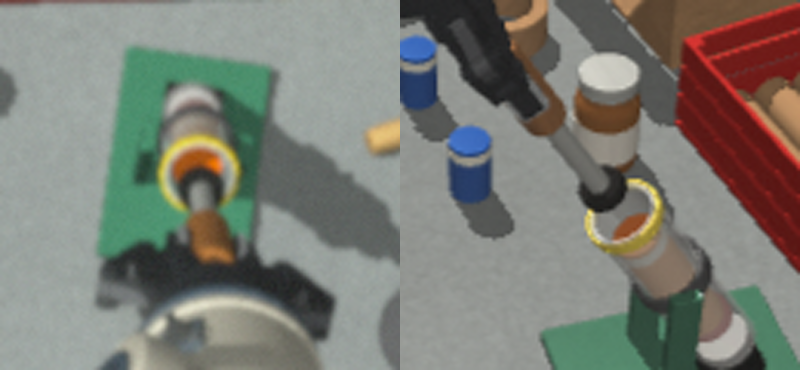

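View pics/c1_wrist.png

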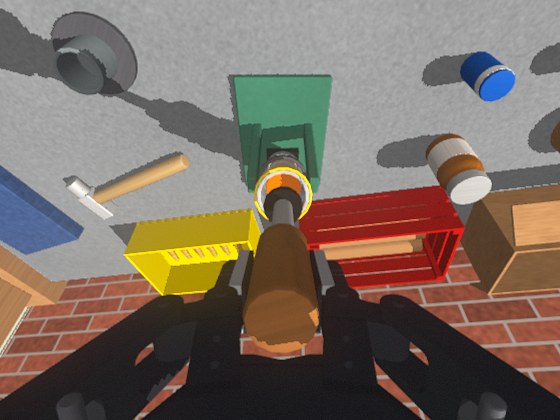

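The rod is coaxial with the tube within about 1 mm, with its foot just above the mouth (side crop (603,188)). I'll insert it.

```bash
python3 -m creep '[{"slide":[0.005,0.0006,0.0004],"turn":[0,0,0]},{"slide":[0.01,0.0006,0.0004],"turn":[0,0,0]},{"slide":[0.015,0.0006,0.0004],"turn":[0,0,0]},{"slide":[0.02,0.0006,0.0004],"turn":[0,0,0]},{"slide":[0.024,0.0006,0.0004],"turn":[0,0,0]},{"slide":[0.028,0.0006,0.0004],"turn":[0,0,0]},{"slide":[0.032,0.0006,0.0004],"turn":[0,0,0]}]'; python3 -m creep '[{"slide":[0.002,0,0],"turn":[0,0,0]},{"slide":[0.004,0,0],"turn":[0,0,0]},{"slide":[0.006,0,0],"turn":[0,0,0]},{"slide":[0.008,0,0],"turn":[0,0,0]},{"slide":[0.010,0,0],"turn":[0,0,0]}]';python3 - <<'E'
from h import *
T=np.stack([np.cross(TY,U),TY,U],1); s=manip.get_state(); print("TCP",((s["eef_pos"]-M)@T).round(4),"F axial",(s["force"]@T).round(2))
E
```

```text
t: 17.22
eef_pos: [0.5189, -0.1128, 0.3113]
eef_rot: [-0.579, 0.406, 0.301, 0.64]
force: [-1.2, 0.3, -1.6]
finger_gap: 0.0282
t: 17.63
eef_pos: [0.5236, -0.1137, 0.303]
eef_rot: [-0.579, 0.406, 0.3, 0.64]
force: [-0.4, -0.8, -0.8]
finger_gap: 0.0284
TCP [0.0011 0.0014 0.1239] F axial [-0.6  -0.81 -0.61]
```

```bash
python3 -m creep '[{"slide":[0.002,0.0005,0],"turn":[0,0,0]},{"slide":[0.004,0.0005,0],"turn":[0,0,0]},{"slide":[0.006,0.0005,0],"turn":[0,0,0]},{"slide":[0.008,0.0005,0],"turn":[0,0,0]},{"slide":[0.010,0.0005,0],"turn":[0,0,0]},{"slide":[0.012,0.0005,0],"turn":[0,0,0]},{"slide":[0.014,0.0005,0],"turn":[0,0,0]}]'
cat > f.py <<'E'
from h import *
T=np.stack([np.cross(TY,U),TY,U],1); s=manip.get_state(); print("TCP",((s["eef_pos"]-M)@T).round(4),"F axial",(s["force"]@T).round(2))
E
python3 f.py;python3 -m creep '[{"slide":[0.002,0,0],"turn":[0,0,0]},{"slide":[0.004,0,0],"turn":[0,0,0]},{"slide":[0.006,0,0],"turn":[0,0,0]},{"slide":[0.008,0,0],"turn":[0,0,0]},{"slide":[0.010,0,0],"turn":[0,0,0]}]';python3 f.py
```

```text
t: 18.22
eef_pos: [0.5301, -0.1148, 0.2908]
eef_rot: [-0.579, 0.406, 0.3, 0.64]
force: [-4.3, 0.6, 5.2]
finger_gap: 0.0282
TCP [0.0007 0.0013 0.11  ] F axial [-1.14 -0.17  6.71]
t: 18.63
eef_pos: [0.535, -0.1157, 0.2822]
eef_rot: [-0.579, 0.406, 0.3, 0.64]
force: [-4.2, 0.7, 5.5]
finger_gap: 0.0283
TCP [0.0007 0.0013 0.1   ] F axial [-0.96 -0.03  6.93]
```

```bash
python3 -m creep '[{"slide":[0.002,0,0],"turn":[0,0,0]},{"slide":[0.004,0,0],"turn":[0,0,0]},{"slide":[0.006,0,0],"turn":[0,0,0]},{"slide":[0.008,0,0],"turn":[0,0,0]},{"slide":[0.010,0,0],"turn":[0,0,0]},{"slide":[0.012,0,0],"turn":[0,0,0]}]';python3 f.py;python3 -m creep '[{"slide":[0.0005,0,0],"turn":[0,0,0]},{"slide":[0.001,0,0],"turn":[0,0,0]},{"slide":[0.0015,0,0],"turn":[0,0,0]}]';python3 f.py
```

```text
t: 19.13
eef_pos: [0.5409, -0.1167, 0.2718]
eef_rot: [-0.579, 0.406, 0.3, 0.64]
force: [-4.8, -0.0, 5.8]
finger_gap: 0.0285
TCP [0.0006 0.0013 0.088 ] F axial [-1.21 -0.87  7.41]
t: 19.38
eef_pos: [0.5415, -0.1168, 0.2704]
eef_rot: [-0.579, 0.406, 0.3, 0.64]
force: [-3.4, 0.2, 3.3]
finger_gap: 0.0282
TCP [0.0005 0.0013 0.0865] F axial [-1.31 -0.34  4.53]
```

```bash
for i in 1; do python3 -m creep '[{"slide":[0.0007,0,0],"turn":[0,0,0]},{"slide":[0.0014,0,0],"turn":[0,0,0]}]';python3 f.py; python3 -m creep '[{"slide":[0.0007,0,0],"turn":[0,0,0]},{"slide":[0.0007,0,0],"turn":[0,0,0]}]';python3 f.py; done
```

```text
t: 19.55
eef_pos: [0.5422, -0.1169, 0.2692]
eef_rot: [-0.579, 0.406, 0.3, 0.64]
force: [-8.9, 0.3, 11.6]
finger_gap: 0.0283
TCP [0.0005 0.0013 0.0851] F axial [-1.78 -1.23 14.46]
t: 19.72
eef_pos: [0.5428, -0.1171, 0.2693]
eef_rot: [-0.579, 0.406, 0.3, 0.64]
force: [-11.4, 1.2, 17.6]
finger_gap: 0.0282
TCP [0.0011 0.0013 0.085 ] F axial [-1.14 -0.8  20.94]
```

Force jumped to 21 N at the predicted depth, so the plug has bottomed out. I'll ease slightly and hold.

```bash
python3 -m creep '[{"slide":[-0.0003,0,0],"turn":[0,0,0]},{"slide":[-0.0003,0,0],"turn":[0,0,0]},{"slide":[-0.0003,0,0],"turn":[0,0,0]},{"slide":[-0.0003,0,0],"turn":[0,0,0]}]';python3 f.py; python3 -m creep '[{"slide":[0,0,0],"turn":[0,0,0]},{"slide":[0,0,0],"turn":[0,0,0]},{"slide":[0,0,0],"turn":[0,0,0]},{"slide":[0,0,0],"turn":[0,0,0]}]';python3 f.py
```

```text
t: 20.05
eef_pos: [0.5425, -0.117, 0.2693]
eef_rot: [-0.579, 0.406, 0.3, 0.64]
force: [-9.0, 0.3, 13.0]
finger_gap: 0.0283
TCP [0.0008 0.0013 0.0851] F axial [-1.23 -1.26 15.75]
t: 20.38
eef_pos: [0.5425, -0.117, 0.2693]
eef_rot: [-0.579, 0.406, 0.3, 0.64]
force: [-8.7, 1.8, 12.0]
finger_gap: 0.0282
TCP [0.0008 0.0013 0.0851] F axial [-1.69  0.26 14.83]
```

Held at about 15 N for more than 0.6 s. Withdraw along the axis.

```bash
python3 -m creep '[{"slide":[-0.01,0,0],"turn":[0,0,0]},{"slide":[-0.03,0,0],"turn":[0,0,0]},{"slide":[-0.05,0,0],"turn":[0,0,0]},{"slide":[-0.075,0,0],"turn":[0,0,0]},{"slide":[-0.1,0,0],"turn":[0,0,0]},{"slide":[-0.125,0,0],"turn":[0,0,0]},{"slide":[-0.125,0,0],"turn":[0,0,0]},{"slide":[-0.125,0,0],"turn":[0,0,0]}]'; python3 rodchk.py d1
python3 - <<'E'
from h import *
rel([.4835,-.3452,.33],DOWN)
E
```

```text
t: 21.05
eef_pos: [0.481, -0.1063, 0.3785]
eef_rot: [-0.58, 0.406, 0.299, 0.64]
force: [0.9, 0.1, -2.6]
finger_gap: 0.0282
t 21.05 slide [0.0459, 0.0013, -0.0004] turn [0.0, -0.04, -0.05] F [ 0.9  0.1 -2.6] gap 0.0282
TCP [0.0013 0.0013 0.2109]
top rod r 0.015 [-0.0058 -0.0005] 178
side rod r 0.015 [-0.0018  0.0079] 203
wrist rod r 0.015 [0.0056 0.0023] 927
t 21.2 slide [0.0616, -0.015, -0.2351] turn [-0.01, 0.02, 29.71] F [-0.3 -0.3 -0.9] gap 0.0284
```

View pics/d1.png

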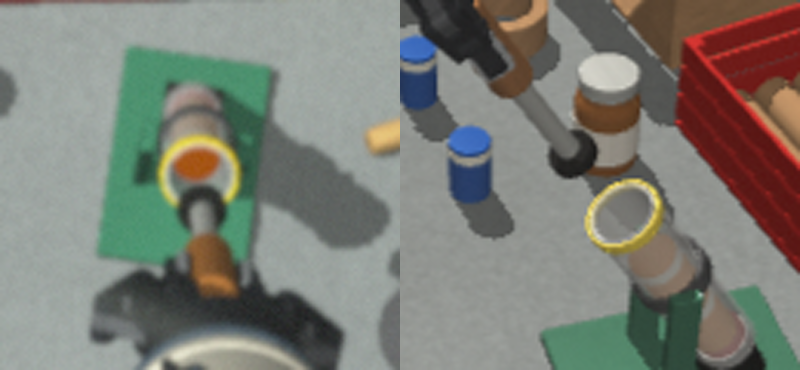

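The canisters now sit lower, with the plug bottomed at the end of the tube. Now back to the holder.

```bash
python3 -m creep '[{"slide":[-0.02,-0.005,-0.04],"turn":[0,0,5]},{"slide":[-0.02,-0.015,-0.08],"turn":[0,0,12]},{"slide":[0.0,-0.015,-0.12],"turn":[0,0,18]},{"slide":[0.02,-0.015,-0.16],"turn":[0,0,24]},{"slide":[0.04,-0.015,-0.2],"turn":[0,0,29.7]},{"slide":[0.06,-0.015,-0.235],"turn":[0,0,29.7]},{"slide":[0.0616,-0.015,-0.235],"turn":[0,0,29.7]},{"slide":[0.0616,-0.015,-0.235],"turn":[0,0,29.7]},{"slide":[0.0616,-0.015,-0.235],"turn":[0,0,29.7]},{"slide":[0.0616,-0.015,-0.235],"turn":[0,0,29.7]}]'
python3 - <<'E'
from h import *
rel([.4835,-.3452,.151],DOWN)
E
```

```text
t: 22.03
eef_pos: [0.4837, -0.3445, 0.3309]
eef_rot: [-0.455, 0.541, 0.455, 0.542]
force: [-0.1, -0.1, -1.7]
finger_gap: 0.0283
t 22.03 slide [0.1799, 0.0003, -0.0009] turn [0.02, 0.04, 0.07] F [-0.1 -0.1 -1.7] gap 0.0283
```

```bash
python3 -m creep '[{"slide":[0.04,0,-0.0005],"turn":[0,0,0]},{"slide":[0.08,0,-0.0005],"turn":[0,0,0]},{"slide":[0.105,0,-0.0005],"turn":[0,0,0]},{"slide":[0.115,0,-0.0005],"turn":[0,0,0]},{"slide":[0.115,0,-0.0005],"turn":[0,0,0]}]'
python3 - <<'E'
from h import *
from scipy.optimize import least_squares
rel([.4835,-.3452,.151],DOWN)
L=[]
for n in ["top","side"]:
    p=cams.snapshot(n);P,ok=cloud(p);X,Y,Z=P[...,0],P[...,1],P[...,2]
    m=ok&(np.hypot(X-.4835,Y+.345)<.014)&(Z>.09)&(Z<.15);k=P[m]
    if len(k)>10: print(n,"shaft",least_squares(lambda a:np.hypot(k[:,0]-a[0],k[:,1]-a[1])-.008,[.4835,-.345],loss="soft_l1",f_scale=.001).x.round(4),len(k))
    u,v=map(int,proj(p,[.4835,-.345,.07]));L.append(cv2.resize(p["img"][v-60:v+60,u-65:u+65,::-1],(400,370)))
cv2.imwrite("pics/e1.png",np.hstack(L))
E
```

```text
t: 22.45
eef_pos: [0.4833, -0.3443, 0.215]
eef_rot: [-0.455, 0.541, 0.456, 0.541]
force: [-0.5, -0.8, -1.6]
finger_gap: 0.0282
t 22.45 slide [0.064, -0.0004, -0.001] turn [0.05, 0.09, -0.04] F [-0.5 -0.8 -1.6] gap 0.0282
top shaft [ 0.482  -0.3443] 56
side shaft [ 0.4834 -0.3458] 143
```

View pics/e1.png

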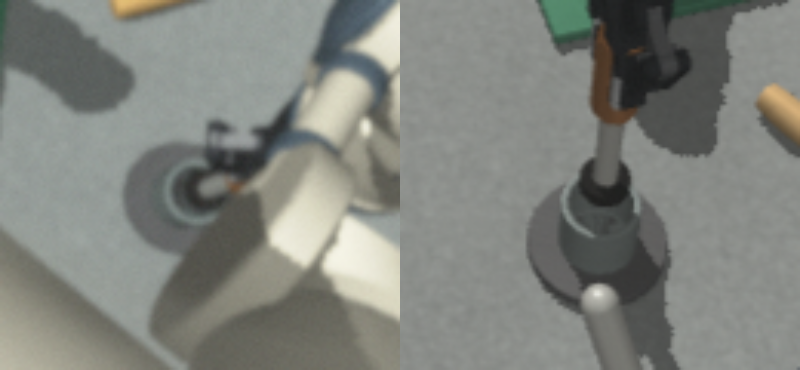

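The foot is centred over the cup (side crop (605,180) above the rim at (600,205)). Lower it, slowing at the end.

```bash
python3 -m creep '[{"slide":[0.012,0,-0.0006],"turn":[0,0,0]},{"slide":[0.024,0,-0.0006],"turn":[0,0,0]},{"slide":[0.036,0,-0.0006],"turn":[0,0,0]},{"slide":[0.048,0,-0.0006],"turn":[0,0,0]},{"slide":[0.056,0,-0.0006],"turn":[0,0,0]},{"slide":[0.06,0,-0.0006],"turn":[0,0,0]},{"slide":[0.06,0,-0.0006],"turn":[0,0,0]}]'; python3 -m creep '[{"slide":[0.002,0,0],"turn":[0,0,0]},{"slide":[0.004,0,0],"turn":[0,0,0]},{"slide":[0.004,0,0],"turn":[0,0,0]}]'
```

```text
t: 23.13
eef_pos: [0.4842, -0.3465, 0.1567]
eef_rot: [-0.456, 0.541, 0.454, 0.542]
force: [-0.4, -0.4, -1.7]
finger_gap: 0.0282
t: 23.38
eef_pos: [0.484, -0.3465, 0.1525]
eef_rot: [-0.456, 0.541, 0.454, 0.542]
force: [-0.6, -1.1, -2.3]
finger_gap: 0.0283
```

```bash
python3 -m creep '[{"slide":[0.001,0,0.0005],"turn":[0,0,0]},{"slide":[0.002,0,0.0005],"turn":[0,0,0]},{"slide":[0.002,0,0.0005],"turn":[0,0,0]}]'; python3 -m creep '[{"slide":[0.0005,0,0],"turn":[0,0,0]},{"slide":[0.0005,0,0],"turn":[0,0,0]}]'
```

```text
t: 23.63
eef_pos: [0.4842, -0.346, 0.1505]
eef_rot: [-0.456, 0.541, 0.454, 0.542]
force: [-0.2, 0.8, 2.8]
finger_gap: 0.0283
t: 23.8
eef_pos: [0.4843, -0.346, 0.1505]
eef_rot: [-0.456, 0.541, 0.454, 0.542]
force: [-0.9, 2.7, 9.4]
finger_gap: 0.0281
```

The foot is on the floor: z is back to 0.1505 and the force went from about −2 N to +9 N. Open gradually and retreat straight up.

```bash
python3 -m creep '[{"slide":[0,0,0],"turn":[0,0,0]},{"slide":[0,0,0],"turn":[0,0,0]},{"slide":[0,0,0],"turn":[0,0,0]},{"slide":[0,0,0],"turn":[0,0,0]},{"slide":[0,0,0],"turn":[0,0,0]},{"slide":[-0.01,0,0],"turn":[0,0,0]},{"slide":[-0.03,0,0],"turn":[0,0,0]},{"slide":[-0.06,0,0],"turn":[0,0,0]},{"slide":[-0.1,0,0],"turn":[0,0,0]},{"slide":[-0.14,0,0],"turn":[0,0,0]}]' 80 ; python3 -m creep '[{"slide":[-0.04,0,0],"turn":[0,0,0]},{"slide":[-0.05,0.03,0],"turn":[0,0,0]},{"slide":[-0.05,0.07,0],"turn":[0,0,0]},{"slide":[-0.05,0.11,0],"turn":[0,0,0]},{"slide":[-0.05,0.11,0],"turn":[0,0,0]},{"slide":[-0.05,0.11,0],"turn":[0,0,0]}]'
python3 - <<'E'
from h import *
from scipy.optimize import least_squares
T=np.stack([np.cross(TY,U),TY,U],1)
for n in ["side","top"]:
    p=cams.snapshot(n);P,ok=cloud(p);X,Y,Z=P[...,0],P[...,1],P[...,2]
    for lo,hi in[(.105,.135),(.135,.168)]:
        m=ok&(np.hypot(X-.4835,Y+.345)<.035)&(Z>lo)&(Z<hi);k=P[m]
        if len(k)>10: print(n,"rod",lo,least_squares(lambda a:np.hypot(k[:,0]-a[0],k[:,1]-a[1])-.015,[.4835,-.345],loss="soft_l1",f_scale=.001).x.round(4),len(k))
    m=ok&(np.hypot(X-.4835,Y+.345)<.03)&(Z>.165)
    if m.sum(): print(n,"top z",np.percentile(Z[m],[50,98]).round(4))
    q=(P-M)@T; hsv=cv2.cvtColor(p["img"],cv2.COLOR_RGB2HSV).astype(int)
    m=ok&(np.hypot(q[...,0],q[...,1])<.018)&(q[...,2]<-.02)&(hsv[...,0]<18)&(hsv[...,1]>120); print(n,"can top z rel mouth",np.percentile(q[...,2][m],[5,50,95]).round(4) if m.sum() else None)
    cv2.imwrite(f"pics/f_{n}.png",p["img"][:,:,::-1])
E
```

```text
t: 24.63
eef_pos: [0.4832, -0.3454, 0.2916]
eef_rot: [-0.455, 0.541, 0.455, 0.542]
force: [0.3, -0.5, 0.4]
finger_gap: 0.068
t: 25.13
eef_pos: [0.3738, -0.3265, 0.3407]
eef_rot: [-0.455, 0.541, 0.454, 0.542]
force: [0.4, -0.4, -0.5]
finger_gap: 0.0685
side rod 0.105 [ 0.4843 -0.3451] 130
side rod 0.135 [ 0.4843 -0.345 ] 156
side top z [0.1733 0.1762]
side can top z rel mouth None
top rod 0.105 [ 0.4833 -0.3464] 49
top rod 0.135 [ 0.4833 -0.3465] 63
top top z [0.1753 0.1794]
top can top z rel mouth [-0.0569 -0.0543 -0.052 ]
```

View pics/f_side.png

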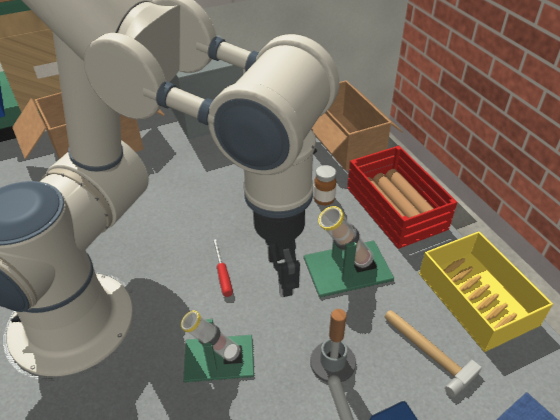

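View pics/f_top.png

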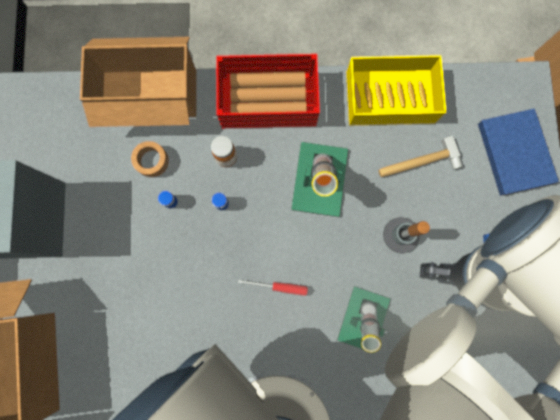

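The rod stands upright in the holder (side (335,345)), the upper canister's top is 54 mm below the rim (55 expected), and the bystanders are where they were. Handing in.

```bash
python3 -c "
from station import job;print(job.job_done())"
```

```text
the job is handed in; nothing more can be done
None
```

I dropped both orange canisters into the large stand's leaning tube and tamped them with the rod until the plug bottomed out. I then stood the rod back in its holder and handed the job in at about 25 s; the hand-in gave no verdict.

- **Tamping:** the force jumped from about 7 N to 21 N at the depth where the plug should bottom out. I then held the push at about 15 N for more than 0.6 s.
- **Canisters:** the top camera put the upper canister's top 54 mm below the rim, against 55 mm expected. The side camera could not see it at the end, so this rests on that one view and the force jump.
- **Rod:** it stands upright, with its axis within 2 mm of the holder's centre and its top at about 0.175 m, so its foot is on the holder's floor.
- **Bench:** the blue canisters and the other things look unmoved in the last picture, and the gripper touched nothing.

The cameras and the arm's reading disagreed by 1 to 3 mm on the tube mouth and on where the held canister sat. I aimed between them, and neither insertion showed any contact force.

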